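# Fit the face plates on the hubs under the lamp

## Task

Swing the work lamp aside by its knob so that it is well clear of the row of hubs (about a quarter turn or more), then fit each face plate on the hub that has as many studs as the plate has holes: turn it until the holes line up with the studs and let it down until it lies flush on the hub. When all the plates that are there are on, swing the lamp back so that its head stands over the middle hub, and let go.

Things in the scene. Friction and masses are not known exactly. Their poses are not given: they have to be found in the camera images.
- plate_two: aluminium disc 84 mm across, 10 mm thick, 0.3 kg; 23 mm bore, 2 holes of 10 mm on a 28 mm radius at 90 and 270 deg from its x. On top a dark bow handle: level bar along x, 76 x 12 x 12 mm, centre 50 mm above the underside, posts 34 mm either side. Origin: centre of the underside, z up. May be absent. Starts on the bench
- hub_two: steel hub on the hub board, 86 mm across; seat face 30 mm above its origin (underside centre). On it a spigot (20 mm across, 22 high, tapered tip) and 2 studs (7 mm across, 14 high, round tips) on a 28 mm radius at 90 and 270 deg from its x. Seated plate: origin on the hub's axis at the seat face, yaw = hub's yaw or a whole number of hole steps off. Fits the plate with as many holes
- plate_three: aluminium disc 84 mm across, 10 mm thick, 0.3 kg; 23 mm bore, 3 holes of 10 mm on a 28 mm radius at 90, 210 and 330 deg from its x. On top a dark bow handle: level bar along x, 76 x 12 x 12 mm, centre 50 mm above the underside, posts 34 mm either side. Origin: centre of the underside, z up. May be absent. Starts on the turntable wheel, 70 mm high
- hub_three: steel hub on the hub board, 86 mm across; seat face 30 mm above its origin (underside centre). On it a spigot (20 mm across, 22 high, tapered tip) and 3 studs (7 mm across, 14 high, round tips) on a 28 mm radius at 90, 210 and 330 deg from its x. Seated plate: origin on the hub's axis at the seat face, yaw = hub's yaw or a whole number of hole steps off. Fits the plate with as many holes
- plate_four: aluminium disc 84 mm across, 10 mm thick, 0.3 kg; 23 mm bore, 4 holes of 10 mm on a 28 mm radius at 45, 135, 225 and 315 deg from its x. On top a dark bow handle: level bar along x, 76 x 12 x 12 mm, centre 50 mm above the underside, posts 34 mm either side. Origin: centre of the underside, z up. May be absent. Starts on the bench
- hub_four: steel hub on the hub board, 86 mm across; seat face 30 mm above its origin (underside centre). On it a spigot (20 mm across, 22 high, tapered tip) and 4 studs (7 mm across, 14 high, round tips) on a 28 mm radius at 45, 135, 225 and 315 deg from its x. Seated plate: origin on the hub's axis at the seat face, yaw = hub's yaw or a whole number of hole steps off. Fits the plate with as many holes
- station: plywood hub board, 315 x 106 x 15 mm, fixed on the bench, with the three hubs in a row on it 97.5 mm apart along its x (which hub stands where varies); a small lamp post stands on a tab at its +y side. Origin: centre of the row, on the bench top, under the middle hub; z up
- lamp (a joint): hinge of the lamp arm on the post, rad, range -0.6 to 2.2: 0 when the lamp head is straight over the middle hub; growing values swing the head clockwise seen from above, away from the row of hubs; it stays where it is left (stiff: about 3 N at the knob)
- lamp_knob (a point): centre of the upright black knob (22 mm diameter, 40 mm high, centre 165 mm above the bench) on top of the round lamp head (70 mm diameter, 122 to 145 mm above the bench) at the end of the 120 mm lamp arm; the knob is the place to grip it, and lies on the centre line of the head
- lamp_pivot (a point): point on the upright hinge axis of the lamp arm, 133 mm above the bench, 120 mm from the middle of the hub board along its +y

How it is judged:
By the outcome, as a careful person would: the job done as asked, in the order asked, and still so for the second after the job is handed in, with the robot touching nothing.
Of plate_two, plate_three, plate_four only 2 to 3 are there at a start; the rules pass over those that are not, and their reading is None.
At some moment in a run one of plate_two, plate_three, plate_four may be knocked a few centimetres aside while the robot is not near it.
It also fails if it takes over 210 s, if anything falls off the work surface, if the arm or the gripper's body presses on something with over 40 N, if the wrist force passes 120 N, or if a joint passes its speed limit or range.

## Robot

A 7-joint arm with a two-finger parallel gripper is mounted at the origin on a cart in front of the work surface, level with it; the furniture and walls round the work are solid. World frame = base frame: x ahead of the robot, y to its left, z up, the work surface at z = 0. Lengths are in m, angles in rad, forces in N, time in s.
With the tool pointing down it reaches from about 0.4 to 0.85 m from the base axis. Payload 4.5 kg.
Tool frame: the origin (TCP) lies at the very end of the fingers, on their centre line; the grasp point (between the pads) lies 19 mm behind it (tcp_to_grasp is the z of the grasp point in the tool frame, in m); z points along the fingers, y is the line along which they close (so a half turn about z gives the same grasp; the last joint's range is limited). The gripper opens to 88 mm and grips with 3 to 60 N. Pads are 18 mm wide; open, the fingers measure 123 mm over their backs; the gripper's body (75 mm by 187 mm) begins 45 mm behind the grasp point.
Start: joints at [1.2, 0.689, -0.195, 1.565, 0.157, 0.902, -0.215], TCP at [0.246, -0.575, 0.239] pointing down, gripper open.
Joint ranges: [-3.01, 3.01], [-0.46, 2.08], [-1.47, 1.51], [0.13, 2.56], [-1, 4.14], [0.04, 2.09], [-2.66, 2.66]. Speed limits (rad/s): [2.57, 2.57, 3.14, 3.14, 3.14, 3.14, 3.14].

## Interface

Orientations are given as a unit quaternion [x, y, z, w].
In Python, from plant import * gives the robot as it stands. The module is installed in compiled form; this text tells all that it offers.
- The arm moves only by the shell command python3 -m jog 'ROWS' [OPENING] [FORCE]. ROWS is JSON, a list that holds one entry, the list of rows, each a list of 6 numbers: the shift along the tool's x, y, z in m, then the turn, a rotation vector about the tool's x, y, z in rad. In form: [[[dx, dy, dz, ax, ay, az], ...]]. A call has 1 to 12 rows; each row shifts and turns the commanded pose from where the row before left it, along the tool's axes as they then stand; what a row does not reach is not made up. A row lasts 1/8 s, in which the tool goes at most 62.5 mm and 10.7 degrees, less where a joint would pass 70% of its speed; a pose out of reach is approached as far as the arm can. A call with a gripper value outside its range is refused whole. OPENING is the finger opening in m, from 0 to 0.0881, set as the call begins (- or left out, the last holds). The fingers move at their own pace and stop on an object; FORCE is the grip in N (left out, the last holds). Time passes only in rows, so rows that do not move let the fingers close. It gives the time, the measured TCP pose, the force, the opening and the grip force at its end, in the units of the state.
- get_state(): the state, without advancing time (a new reading comes with each control period).
- snapshot(name): name is "side" or "top"; returns a dict with "frame" (400x640x3 uint8, red, green, blue), "mtx" (3x3 intrinsics, pixels), "xyz" and "orientation" of the camera in the world. Camera axes: x right, y down, z forward; pixel columns grow to the right and rows downward; lengths in m; the calibration is good to about 2 mm. A picture is of the moment at which its call begins. There is no depth.
- finish_job(): hands the job in; it is judged then, once.
The state is a dict: "clock": time; "q": joint angles; "qd": joint speeds; "joint_torque": joint torques, N m; "tool_pos": TCP position; "eef_rot": TCP orientation; "contact_force": force on the tool from outside, world axes, zero at the start; "moment": the same for the moment, N m; "opening": opening from 0.0 (shut) to 1.0 (fully open); "finger_force": force on a finger pad.
Only numpy, scipy, OpenCV 4.12 (cv2) and the standard library are available. Lean on these libraries where they do the work, as an engineer would, in place of code of your own. Each camera call takes 0.05 s, during which the arm holds its last target. There are 200 camera calls.

## Working session

There is one attempt and no reset: what is moved stays moved. The work goes in short steps, Python scripts to look and compute and a shell command to move; the robot and the scene stay as the last step left them, time stands still between calls to the robot, and variables do not carry over. Pictures are saved under pics/ and viewed, at most 14 in all, crops included, and the job is handed in when it is done.

```bash
mkdir -p pics; python3 - <<'E'
from plant import *
import cv2
s=get_state();print(s['clock'],s['tool_pos'],s['eef_rot'],s['opening'])
for n in("top","side"):
    d=snapshot(n);cv2.imwrite(f"pics/{n}0.png",d["frame"][:,:,::-1]);print(n,d["mtx"],d["xyz"],d["orientation"])
E
```

```text
0.0 [ 0.2458039  -0.57391374  0.23789769] [ 9.79580516e-01  2.01050003e-01 -2.66614580e-04 -9.15873548e-04] 1.000396334273219
top [[441.39268998   0.         314.04629153]
 [  0.         441.39268998 201.77668591]
 [  0.           0.           1.        ]] [ 0.23186721 -0.01522575  1.683493  ] [ 0.71004153 -0.70097672  0.04286188 -0.05133737]
side [[428.85779553   0.         328.22831642]
 [  0.         428.85779553 201.29849558]
 [  0.           0.           1.        ]] [ 0.50050742 -1.21235134  0.97679046] [ 0.88476976  0.02967498 -0.00838083 -0.46500713]
```

View pics/top0.png

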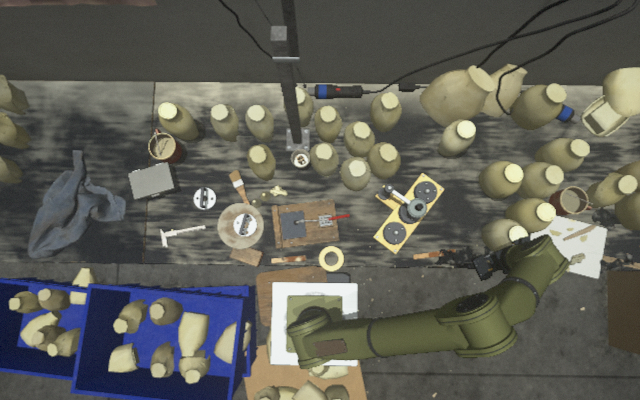

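View pics/side0.png

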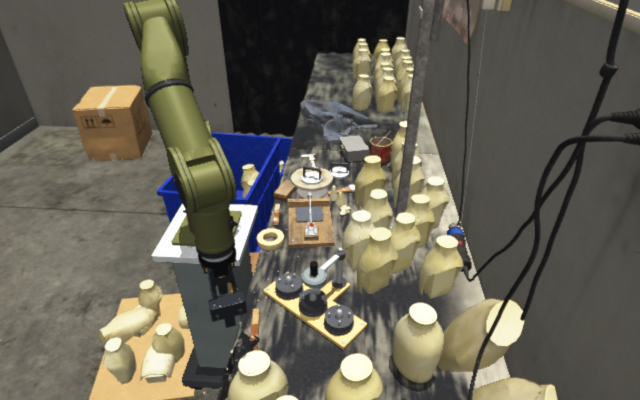

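Top view: hub board around (410,212) with the lamp head near (413,208), a bench plate at (204,198), the turntable plate at (243,228). I'll enlarge those.

```bash
cat > h.py <<'E'
from plant import *
import cv2, numpy as np
from scipy.spatial.transform import Rotation as R
def ray(d,u,v,z):
    r=R.from_quat(d["orientation"]).as_matrix()@np.linalg.solve(d["mtx"],[u,v,1.]); c=np.array(d["xyz"])
    return c+r*(z-c[2])/r[2]
def px(d,p):
    c=d["mtx"]@(R.from_quat(d["orientation"]).as_matrix().T@(np.array(p)-d["xyz"])); return c[:2]/c[2]
def crop(d,x,y,w,h,s): return cv2.resize(d["frame"][y:y+h,x:x+w,::-1],None,fx=s,fy=s,interpolation=cv2.INTER_CUBIC)
def tool():
    "rows helper: current pose"
    s=get_state(); return np.array(s["tool_pos"]),R.from_quat(s["eef_rot"]),s
def go(p,yaw):
    "shift in tool axes now, and turn about tool z, to reach p with tool y closing line at world yaw (mod pi)"
    t,r,s=tool(); 
    y=r.as_matrix()[:,1]; cur=np.arctan2(y[1],y[0]); dz=(yaw-cur+np.pi/2)%np.pi-np.pi/2
    tilt=r.inv().apply([0,0,-1])
    print("clock",s["clock"],"tcp",t.round(4),"shift",r.inv().apply(np.array(p)-t).round(4),"turn z",round(-dz,4),"cur yaw",cur.round(3),"tilt",tilt.round(3),"q7",round(s["q"][6],2))
E
python3 - <<'E'
from h import *
d=snapshot("top")
a=crop(d,365,165,85,90,6.6);b=crop(d,185,180,85,75,6.6)
cv2.imwrite("pics/a.png",a);cv2.imwrite("pics/b.png",b)
d=snapshot("side");cv2.imwrite("pics/c.png",np.hstack([crop(d,255,240,120,110,4)[:, :],crop(d,290,140,75,110,4)]))
E
```

```text
(no output)
```

View pics/a.png

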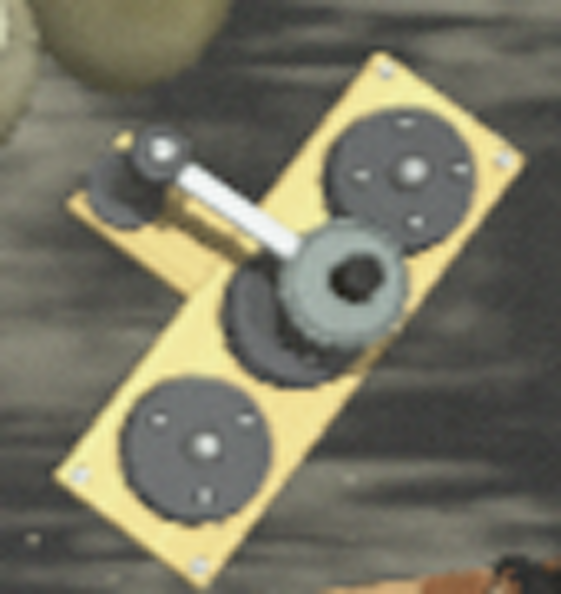

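View pics/b.png

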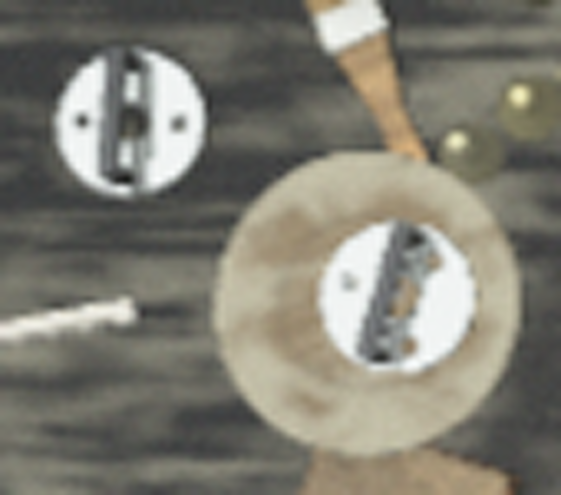

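View pics/c.png

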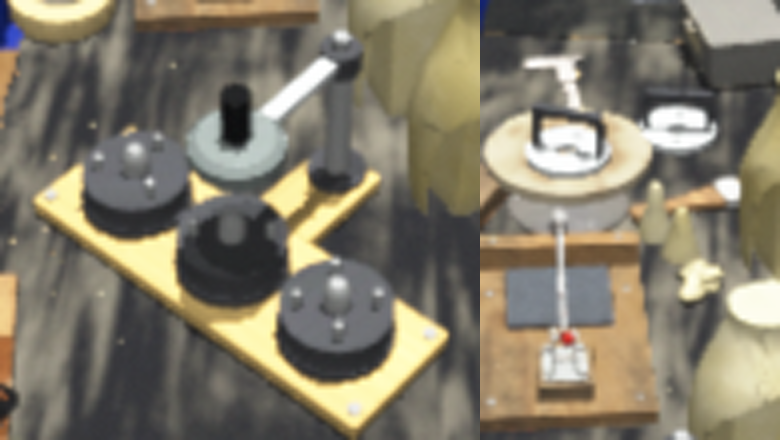

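Crops show hub_four far (spigot tip crop a (413,172)), hub_three near (205,446), hub_two under the lamp with the knob at about (355,278). plate_two is on the bench, centre about crop b (131,121), and plate_three on the turntable, centre about (397,297). No plate_four is visible.

```bash
cat >> h.py <<'E'
def A(x,y,ox,oy,s=6.6): return ox+(x+.5)/s-.5, oy+(y+.5)/s-.5
E
python3 - <<'E'
from h import *
d=snapshot("top")
a=lambda x,y,z: ray(d,*A(x,y,365,165),z)
b=lambda x,y,z: ray(d,*A(x,y,185,180),z)
f4=a(413,171,.067);f3=a(205,445,.067)
print("h4",f4,"h3",f3,"dist",np.linalg.norm(f4-f3))
c4=a(400,179,.045);c3=a(196,449,.045);print("disc",c4,c3)
for c in [(160,420),(247,420),(204,496)]:
    p=a(*c,.059);print("stud3",p,np.degrees(np.arctan2(*(p-f3)[[1,0]])))
print("studs mean",np.mean([a(*c,.059) for c in [(160,420),(247,420),(204,496)]],0))
print("studs4 mean",np.mean([a(*c,.059) for c in [(406,122),(461,170),(416,222),(362,175)]],0))
m=(f3+f4)/2;e=(f4-f3)[:2];e/=np.linalg.norm(e)
for sg in(1,-1):print("x axis",sg*e,"y",np.array([-sg*e[1],sg*e[0]]))
print("mid",m,"post top",a(162,150,.145),"knob",a(357,275,.185),a(345,285,.145))
print("p2 disc",b(131,121,.010),"holes",b(82,121,.01),b(179,124,.01),"bar ends",b(113,55,.056),b(122,180,.056))
print("p3 disc",b(397,297,.080),"hole",b(349,283,.08),b(434,261,.08),b(408,345,.08),"bar",b(407,228,.126),b(374,357,.126))
p=a(357,275,.185)
go([p[0],p[1],.25],0)
E
```

```text
h4 [ 0.49572141 -0.41194383  0.067     ] h3 [ 0.34072738 -0.29398162  0.067     ] dist 0.19477738726164828
disc [ 0.49462634 -0.40989103  0.045     ] [ 0.33989963 -0.29271127  0.045     ]
stud3 [ 0.35487248 -0.27049454  0.059     ] 58.94153441536587
stud3 [ 0.35549019 -0.3188569   0.059     ] -59.31201710885317
stud3 [ 0.31294817 -0.29449744  0.059     ] -178.93622087640372
studs mean [ 0.34110361 -0.29461629  0.059     ]
studs4 mean [ 0.49633597 -0.41290668  0.059     ]
x axis [ 0.79574959 -0.60562579] y [0.60562579 0.79574959]
x axis [-0.79574959  0.60562579] y [-0.60562579 -0.79574959]
mid [ 0.4182244  -0.35296272  0.067     ] post top [ 0.49277221 -0.25933169  0.145     ] knob [ 0.4216714  -0.35300852  0.185     ] [ 0.42131322 -0.35558025  0.145     ]
p2 disc [0.46607236 0.42764794 0.01      ] holes [0.46572912 0.45624794 0.01      ] [0.46464631 0.39956365 0.01      ] bar ends [0.49734294 0.42748998 0.056     ] [0.42595084 0.41899706 0.056     ]
p3 disc [0.35985936 0.25715056 0.08      ] hole [0.36727693 0.28400789 0.08      ] [0.38007384 0.23732935 0.08      ] [0.33343009 0.25016061 0.08      ] bar [0.39346494 0.24522848 0.126     ] [0.32386231 0.26055845 0.126     ]
clock 0.25 tcp [ 0.2461 -0.5742  0.2383] shift [ 0.2486 -0.1342 -0.0116] turn z -1.1659 cur yaw -1.166 tilt [0.    0.001 1.   ] q7 -0.22
```

```bash
python3 -m jog '[[[0.041,-0.022,0,0,0,0],[0.041,-0.022,0,0,0,0],[0.041,-0.022,0,0,0,0],[0.041,-0.022,0,0,0,0],[0.041,-0.022,0,0,0,0],[0.042,-0.0237,0,0,0,0],[0,0,0,0,0,-0.129],[0,0,0,0,0,-0.129],[0,0,0,0,0,-0.129],[0,0,0,0,0,-0.128],[0,0,0,0,0,0]]]' 0.06 30
python3 -c "
from h import *
go([.4205,-.354,.150],-.651)
d=snapshot('side');cv2.imwrite('pics/d.png',crop(d,220,170,160,160,3.5))"
```

```text
clock: 1.62
tool_pos: [0.4204, -0.3544, 0.2386]
eef_rot: [0.896, 0.443, 0.0, -0.0]
contact_force: [-0.2, 0.6, 0.5]
opening: 0.681
finger_force: 0.0
clock 1.625 tcp [ 0.4204 -0.3544  0.2386] shift [ 0.0003 -0.0002  0.0886] turn z -0.0015 cur yaw -0.652 tilt [-0.  0.  1.] q7 -0.29
```

View pics/d.png

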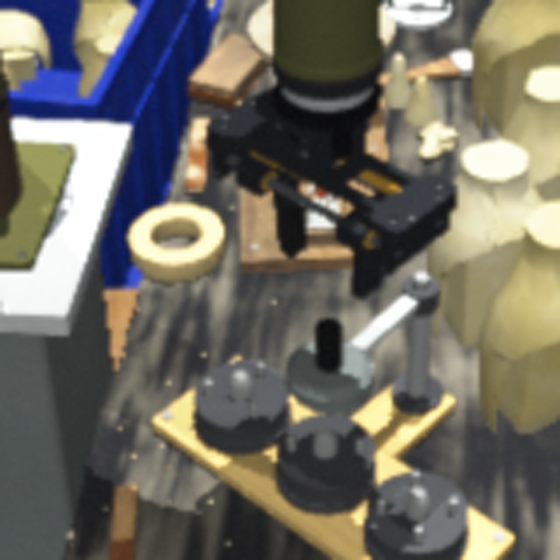

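The fingers straddle the line above the knob (knob at (328,345)). Next I lower and grip it.

```bash
python3 -m jog '[[[0,0,0.03,0,0,0],[0,0,0.03,0,0,0],[0,0,0.028,0,0,0],[0,0,0,0,0,0]]]' 0.06 30
python3 -m jog '[[[0,0,0,0,0,0],[0,0,0,0,0,0],[0,0,0,0,0,0],[0,0,0,0,0,0]]]' 0 30
```

```text
clock: 2.17
tool_pos: [0.4194, -0.3535, 0.1492]
eef_rot: [0.896, 0.443, -0.001, -0.002]
contact_force: [0.6, 0.3, 0.4]
opening: 0.68
finger_force: 0.0
clock: 2.68
tool_pos: [0.4211, -0.3548, 0.1513]
eef_rot: [0.896, 0.444, 0.0, 0.001]
contact_force: [2.3, -1.8, -0.9]
opening: 0.252
finger_force: 1.6
```

```bash
python3 -m jog '[[[0.0006,-0.012,0,0,0,0.1],[0.0006,-0.012,0,0,0,0.1],[0.0006,-0.012,0,0,0,0.1],[0.0006,-0.012,0,0,0,0.1],[0.0006,-0.012,0,0,0,0.1],[0.0006,-0.012,0,0,0,0.1],[0.0006,-0.012,0,0,0,0.1],[0.0006,-0.012,0,0,0,0.1],[0.0006,-0.012,0,0,0,0.1],[0.0006,-0.012,0,0,0,0.1]]]' 0 30
python3 -m jog '[[[0.0006,-0.012,0,0,0,0.1],[0.0006,-0.012,0,0,0,0.1],[0.0006,-0.012,0,0,0,0.1],[0.0006,-0.012,0,0,0,0.1],[0.0006,-0.012,0,0,0,0.1],[0.0006,-0.012,0,0,0,0.1],[0.0006,-0.012,0,0,0,0.1],[0.0006,-0.012,0,0,0,0.1],[0.0006,-0.012,0,0,0,0.1],[0,0,0,0,0,0]]]' 0 30
python3 -c "
from h import *
go([.4912,-.2577,.15],0)"
```

```text
clock: 3.92
tool_pos: [0.3714, -0.2515, 0.1512]
eef_rot: [0.999, -0.044, -0.001, 0.002]
contact_force: [-5.4, -5.9, 3.2]
opening: 0.242
finger_force: 30.0
clock: 5.18
tool_pos: [0.4258, -0.1593, 0.1512]
eef_rot: [0.881, -0.472, -0.0, 0.0]
contact_force: [-2.3, -0.6, 5.2]
opening: 0.241
finger_force: 30.0
clock 5.175 tcp [ 0.4258 -0.1593  0.1512] shift [1.181e-01 1.000e-04 1.200e-03] turn z 0.587 cur yaw -2.555 tilt [-0.    -0.001  1.   ] q7 -1.8
```

```bash
python3 -m jog '[[[0,0,0,0,0,0],[0,0,0,0,0,0],[0,0,-0.04,0,0,0],[0,0,-0.05,0,0,0],[0,0,-0.01,0,0,0]]]' 0.06 30
python3 -c "
from h import *
go([.43,.06,.25],np.radians(75.5))
go([.36,.257,.25],np.radians(75.5))
d=snapshot('top');cv2.imwrite('pics/e.png',np.hstack([crop(d,365,165,85,90,4.5),crop(d,185,180,85,90,4.5)]))"
```

```text
clock: 5.8
tool_pos: [0.428, -0.1594, 0.2531]
eef_rot: [0.882, -0.471, 0.003, -0.001]
contact_force: [0.9, -0.9, 0.0]
opening: 0.682
finger_force: 0.0
clock 5.8 tcp [ 0.428  -0.1594  0.2531] shift [-0.1811 -0.1239  0.0028] turn z -0.7267 cur yaw -2.551 tilt [-0.004  0.004  1.   ] q7 -1.9
clock 5.8 tcp [ 0.428  -0.1594  0.2531] shift [-0.3837 -0.1756  0.0021] turn z -0.7267 cur yaw -2.551 tilt [-0.004  0.004  1.   ] q7 -1.9
```

View pics/e.png

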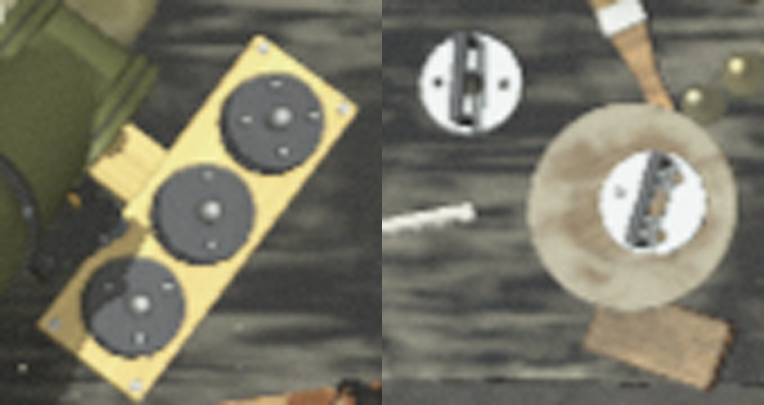

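The middle hub (hub_two) now shows its studs at crop pixels (208,177) and (211,244), and the lamp is out of the row. Moving to plate_three.

```bash
python3 -m jog '[[[-0.045,-0.031,0,0,0,0],[-0.045,-0.031,0,0,0,0],[-0.045,-0.031,0,0,0,0],[-0.046,-0.031,0,0,0,0],[-0.051,-0.013,0,0,0,0],[-0.051,-0.013,0,0,0,0],[-0.051,-0.013,0,0,0,0],[-0.05,-0.013,0,0,0,0],[0,0,0,0,0,-0.18],[0,0,0,0,0,-0.18],[0,0,0,0,0,-0.18],[0,0,0,0,0,-0.18]]]' 0.05 30
python3 -c "
from h import *
go([.36,.257,.101],np.radians(75.5))
d=snapshot('top')
e=lambda x,y: ray(d,*A(x,y,365,165,4.5),.059)
a,b=e(208,177),e(211,244);print(a,b,(a+b)/2,np.degrees(np.arctan2(*(a-b)[[1,0]])))"
```

```text
clock: 7.35
tool_pos: [0.3579, 0.2579, 0.2493]
eef_rot: [0.992, -0.126, -0.001, 0.001]
contact_force: [-0.1, -0.8, 0.4]
opening: 0.568
finger_force: 0.0
clock 7.35 tcp [0.3579 0.2579 0.2493] shift [0.0025 0.     0.1483] turn z -0.0004 cur yaw -1.824 tilt [ 0.002 -0.002  1.   ] q7 -2.13
[ 0.44585209 -0.35264138  0.059     ] [ 0.39054095 -0.35423455  0.059     ] [ 0.41819652 -0.35343796  0.059     ] 1.6498741642050045
```

```bash
python3 -m jog '[[[0.0025,0,0.03,0,0,0],[0,0,0.04,0,0,0],[0,0,0.04,0,0,0],[0,0,0.0385,0,0,0],[0,0,0,0,0,0]]]' 0.05 30
python3 -m jog '[[[0,0,0,0,0,0],[0,0,0,0,0,0],[0,0,0,0,0,0],[0,0,0,0,0,0],[0,0,0,0,0,0]]]' 0 30
python3 -c "
from h import *
go([.36,.257,.101],np.radians(75.5))"

```

```text
clock: 8.02
tool_pos: [0.3593, 0.256, 0.0998]
eef_rot: [0.991, -0.131, -0.003, 0.002]
contact_force: [-0.7, -0.2, 1.0]
opening: 0.568
finger_force: 0.0
clock: 8.65
tool_pos: [0.3611, 0.2572, 0.1027]
eef_rot: [0.992, -0.13, 0.0, -0.0]
contact_force: [-0.2, -1.1, 6.3]
opening: 0.13
finger_force: 30.0
clock 8.65 tcp [0.3611 0.2572 0.1027] shift [-0.001   0.0005  0.0017] turn z -0.0074 cur yaw -1.831 tilt [-0.  0.  1.] q7 -1.94
```

```bash
python3 -m jog '[[[0,0,-0.03,0,0,0],[0,0,-0.04,0,0,0],[0,0,-0.04,0,0,0],[0,0,-0.04,0,0,0],[0,0,0,0,0,0.13],[0,0,0,0,0,0.134],[0,0,0,0,0,0]]]' 0 30
python3 -c "
from h import *
y=np.radians(60)
go([.43,.06,.25],y)
go([.3408,-.2942,.25],y)
d=snapshot('top');cv2.imwrite('pics/f.png',crop(d,185,180,85,75,6.6))"
```

```text
clock: 9.52
tool_pos: [0.3606, 0.2574, 0.2519]
eef_rot: [0.966, -0.258, -0.0, 0.0]
contact_force: [0.3, -0.0, -3.6]
opening: 0.134
finger_force: 30.0
clock 9.525 tcp [0.3606 0.2574 0.2519] shift [0.1586 0.1364 0.0021] turn z 0.0011 cur yaw -2.093 tilt [ 0.    -0.001  1.   ] q7 -2.29
clock 9.525 tcp [0.3606 0.2574 0.2519] shift [0.2581 0.4879 0.0024] turn z 0.0011 cur yaw -2.093 tilt [ 0.    -0.001  1.   ] q7 -2.29
```

View pics/f.png

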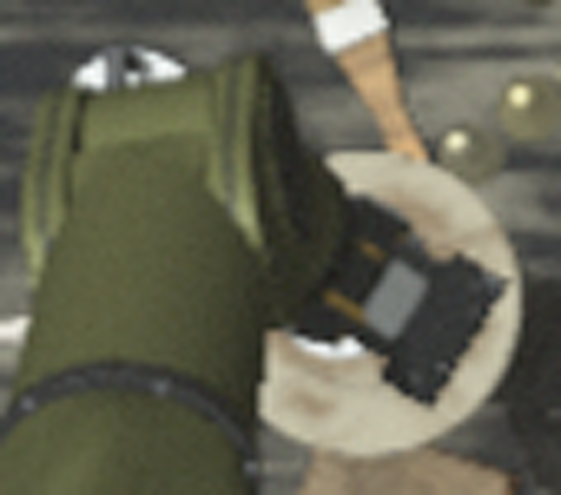

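The plate left the turntable with the gripper (a white rim shows under the gripper at (345,345)). Carrying it to hub_three.

```bash
python3 -m jog '[[[0.0397,0.0341,0,0,0,0],[0.0397,0.0341,0,0,0,0],[0.0397,0.0341,0,0,0,0],[0.0397,0.0341,0,0,0,0],[0.0142,0.0502,0,0,0,0],[0.0142,0.0502,0,0,0,0],[0.0142,0.0502,0,0,0,0],[0.0142,0.0502,0,0,0,0],[0.0142,0.0502,0,0,0,0],[0.0142,0.0502,0,0,0,0],[0.0142,0.0502,0,0,0,0],[0,0,0,0,0,0]]]' 0 30
python3 -c "
from h import *
go([.3408,-.2942,.15],np.radians(60))"

```

```text
clock: 11.08
tool_pos: [0.3387, -0.299, 0.2526]
eef_rot: [0.965, -0.262, 0.001, 0.002]
contact_force: [0.8, 1.0, -3.5]
opening: 0.129
finger_force: 30.0
clock 11.075 tcp [ 0.3387 -0.299   0.2526] shift [-0.0008 -0.0055  0.1025] turn z -0.0072 cur yaw -2.102 tilt [-0.002 -0.003  1.   ] q7 -1.08
```

```bash
python3 -m jog '[[[0,0,0,0,0,0],[-0.0008,-0.0055,0.03,0,0,-0.007],[0,0,0.04,0,0,0],[0,0,0.04,0,0,0],[0,0,0.025,0,0,0],[0,0,0,0,0,0],[0,0,0,0,0,0]]]' 0 30
python3 -c "
from h import *
go([.3408,-.2942,.0777],np.radians(60))
d=snapshot('side');cv2.imwrite('pics/g.png',crop(d,240,225,110,90,6))
t,r,s=tool()
u=t-[0,0,.0327]
print('plate c',px(d,u)-[240,225],'top c',(px(d,u+[0,0,.01])-[240,225])*6,'spigot',(px(d,[.3408,-.2942,.067])-[240,225])*6)
a=np.linspace(0,2*np.pi,13)
print([((px(d,u+[.042*np.cos(i),.042*np.sin(i),.01])-[240,225])*6).round(0).tolist() for i in a])"

```

```text
clock: 11.95
tool_pos: [0.3434, -0.2885, 0.1179]
eef_rot: [0.967, -0.255, 0.0, 0.0]
contact_force: [-0.6, 0.1, -2.9]
opening: 0.131
finger_force: 30.0
clock 11.95 tcp [ 0.3434 -0.2885  0.1179] shift [0.0005 0.0062 0.0402] turn z 0.0083 cur yaw -2.086 tilt [-0.001  0.     1.   ] q7 -0.92
plate c [50.33579165 45.19628603] top c [301.25537576 256.29744736] spigot [296.52293386 305.69117836]
[[386.0, 261.0], [379.0, 231.0], [352.0, 208.0], [312.0, 199.0], [269.0, 204.0], [234.0, 223.0], [217.0, 252.0], [221.0, 282.0], [248.0, 306.0], [290.0, 317.0], [335.0, 311.0], [370.0, 290.0], [386.0, 261.0]]
```

View pics/g.png

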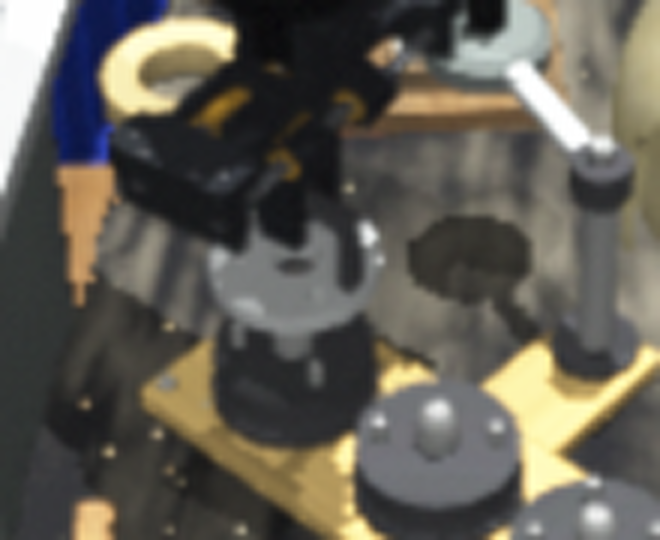

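My last correction chased a transient lag, so I'll undo it. First I'll refine the plate offset from the earlier clean top image with a disc fit.

```bash
python3 -m jog '[[[0.0005,0.0062,0,0,0,0.008],[0,0,0,0,0,0],[0,0,0,0,0,0],[0,0,0,0,0,0]]]' 0 30
python3 - <<'E'
from h import *
d=snapshot("top"); im=cv2.imread("pics/top0.png")
def fit(x,y,w,h,z,f):
    c=cv2.resize(im[y:y+h,x:x+w],None,fx=6,fy=6,interpolation=cv2.INTER_CUBIC)
    m=f(c).astype(np.uint8)
    n,l,st,_=cv2.connectedComponentsWithStats(m)
    k=np.argmax(st[1:,4])+1; cs=cv2.findContours((l==k).astype(np.uint8),0,1)[0]
    hull=cv2.convexHull(max(cs,key=cv2.contourArea)); e=cv2.fitEllipse(hull)
    u=A(*e[0],x,y,6); print(np.round(u,2),"axes mm",np.round(np.array(e[1])/6*(1.6835-z)/441.4*1000,1),ray(d,*u,z).round(4))
br=lambda c:c.min(2)>165
fit(228,208,32,42,.080,br)
fit(188,182,34,34,.010,br)
g=lambda c:(c.astype(int).max(2)<125)&(np.ptp(c.astype(int),axis=2)<25)
E
python3 -c "
from h import *
go([.3408,-.2942,.0777],np.radians(60))"
```

```text
clock: 12.5
tool_pos: [0.3401, -0.2945, 0.1173]
eef_rot: [0.966, -0.26, 0.0, -0.0]
contact_force: [0.5, 0.1, -3.0]
opening: 0.132
finger_force: 30.0
[244.7 224.7] axes mm [84.4 88.6] [0.3594 0.2572 0.08  ]
[208.39 197.71] axes mm [51.2 75.8] [0.467  0.4124 0.01  ]
clock 12.55 tcp [ 0.34   -0.2945  0.1172] shift [ 0.0005 -0.0006  0.0395] turn z -0.0015 cur yaw -2.096 tilt [-0.  0.  1.] q7 -0.92
```

```bash
python3 -m jog '[[[0.0022,-0.0006,0,0,0,-0.001],[0,0,0.005,0,0,0],[0,0,0.005,0,0,0],[0,0,0.005,0,0,0],[0,0,0.005,0,0,0],[0,0,0.004,0,0,0],[0,0,0,0,0,0],[0,0,0,0,0,0]]]' 0 30
python3 -c "
from h import *
go([.3424,-.2951,.0777],np.radians(60));print(get_state()['moment'])
d=snapshot('side');cv2.imwrite('pics/i.png',crop(d,260,245,70,70,8))"
```

```text
clock: 13.55
tool_pos: [0.3423, -0.2952, 0.0933]
eef_rot: [0.966, -0.259, 0.0, 0.0]
contact_force: [-0.2, -0.4, -3.4]
opening: 0.128
finger_force: 30.0
clock 13.55 tcp [ 0.3423 -0.2952  0.0933] shift [ 0.0001 -0.0001  0.0156] turn z -0.0006 cur yaw -2.095 tilt [-0. -0.  1.] q7 -0.91
[0.09880984 0.0128183  0.0081212 ]
```

View pics/i.png

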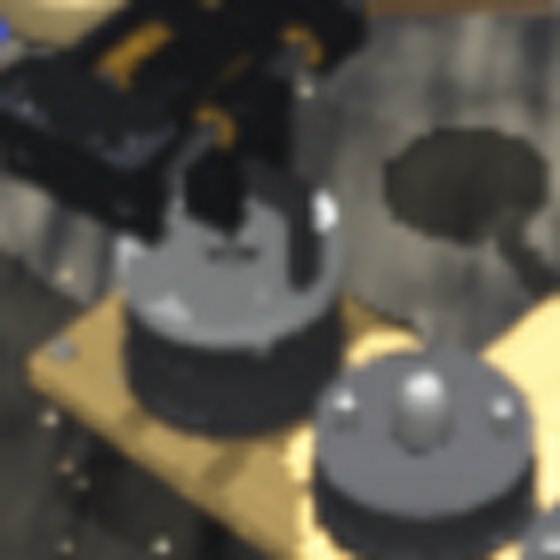

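The plate (x span 121–345) is centred over the hub (125–343), and the spigot has entered without force. Lowering on.

```bash
python3 -m jog '[[[0,0,0.002,0,0,0],[0,0,0.002,0,0,0],[0,0,0.002,0,0,0],[0,0,0.002,0,0,0],[0,0,0.002,0,0,0],[0,0,0,0,0,0]]]' 0 30;python3 -m jog '[[[0,0,0.002,0,0,0],[0,0,0.002,0,0,0],[0,0,0.002,0,0,0],[0,0,0.0,0,0,0],[0,0,0,0,0,0]]]' 0 30
```

```text
clock: 14.35
tool_pos: [0.3422, -0.2955, 0.0831]
eef_rot: [0.966, -0.259, 0.0, 0.0]
contact_force: [-0.4, -1.9, -4.9]
opening: 0.131
finger_force: 30.1
clock: 14.98
tool_pos: [0.3421, -0.2961, 0.0775]
eef_rot: [0.966, -0.26, 0.0, 0.001]
contact_force: [-1.6, -4.6, 4.6]
opening: 0.132
finger_force: 30.0
```

```bash
python3 -m jog '[[[0,0,0,0,0,0],[0,0,0,0,0,0],[0,0,0,0,0,0],[0,0,-0.04,0,0,0],[0,0,-0.05,0,0,0],[0,0,-0.05,0,0,0],[0,0,-0.03,0,0,0],[0,0,0,0,0,0],[0,0,0,0,0,0]]]' 0.05 30
python3 -c "
from h import *
d=snapshot('top');i=crop(d,180,175,90,80,4.4)
d=snapshot('side');cv2.imwrite('pics/j.png',np.hstack([i,crop(d,260,245,88,80,4.4)]))
go([.43,.06,.25],np.radians(80))
go([.466,.428,.25],np.radians(80))"
```

```text
clock: 16.1
tool_pos: [0.3419, -0.2942, 0.2464]
eef_rot: [0.966, -0.259, -0.001, -0.001]
contact_force: [-0.4, -0.7, -0.1]
opening: 0.569
finger_force: 0.0
clock 16.2 tcp [ 0.3416 -0.2943  0.246 ] shift [-0.1008 -0.351  -0.0035] turn z -0.3494 cur yaw -2.095 tilt [0.003 0.001 1.   ] q7 -1.05
clock 16.2 tcp [ 0.3416 -0.2943  0.246 ] shift [-0.2537 -0.6877 -0.0029] turn z -0.3494 cur yaw -2.095 tilt [0.003 0.001 1.   ] q7 -1.05
```

View pics/j.png

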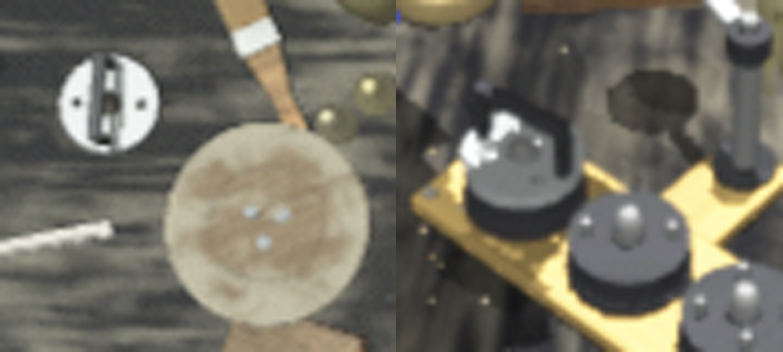

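plate_three lies flush on its hub with the spigot showing in the bore. plate_two has not moved; its holes are at crop (77,104) and (140,104). I'll fit its disc.

```bash
python3 - <<'E'
from h import *
d=snapshot("top"); x,y,w,h=190,183,30,30
c=crop(d,x,y,w,h,8); ys,xs=np.nonzero(c.min(2)>150)
e=cv2.fitEllipse(cv2.convexHull(np.stack([xs,ys],1).astype(np.int32)))
u=A(*e[0],x,y,8);print(u,e[1],ray(d,*u,.010))
def dark(cx,cy):
    g=255-c[:,:,:].max(2).astype(float); X,Y=int((cx-x)*8),int((cy-y)*8); p=g[Y-14:Y+14,X-14:X+14]; p=np.clip(p-p.mean()-10,0,None)
    yy,xx=np.mgrid[:p.shape[0],:p.shape[1]]; return A(X-14+(xx*p).sum()/p.sum(),Y-14+(yy*p).sum()/p.sum(),x,y,8)
P=[ray(d,*dark(*q),.010) for q in (A(77,104,180,175,4.4),A(140,104,180,175,4.4))]
print(P,(P[0]+P[1])/2,np.degrees(np.arctan2(*(P[0]-P[1])[[1,0]])))
E
python3 -m jog '[[[-0.0144,-0.0501,0,0,0,0],[-0.0144,-0.0501,0,0,0,0],[-0.0144,-0.0501,0,0,0,0],[-0.0144,-0.0501,0,0,0,0],[-0.0144,-0.0501,0,0,0,0],[-0.0144,-0.0501,0,0,0,0],[-0.0144,-0.0501,0,0,0,0],[0,0,0,0,0,-0.175],[0,0,0,0,0,-0.175],[0,0,0,0,0,0],[0,0,0,0,0,0]]]' 0.05 30
python3 -c "
from h import *
go([.466,.427,.25],np.radians(88))"
```

```text
(204.25086402893066, 198.12720012664795) (174.68348693847656, 182.80226135253906) [0.46521859 0.42827614 0.01      ]
[array([0.46593628, 0.4563686 , 0.01      ]), array([0.46490928, 0.40009139, 0.01      ])] [0.46542278 0.42823    0.01      ] 88.95452542270131
clock: 17.62
tool_pos: [0.4303, 0.0586, 0.2468]
eef_rot: [0.996, -0.089, -0.0, 0.0]
contact_force: [-0.7, 1.1, 0.3]
opening: 0.566
finger_force: 0.0
clock 17.625 tcp [0.4303 0.0586 0.2468] shift [-0.03   -0.3689 -0.0033] turn z -0.1429 cur yaw -1.749 tilt [ 0.001 -0.     1.   ] q7 -1.56
```

```bash
python3 -m jog '[[[-0.0044,-0.0529,0,0,0,0],[-0.0044,-0.0529,0,0,0,0],[-0.0044,-0.0529,0,0,0,0],[-0.0044,-0.0529,0,0,0,0],[-0.0044,-0.0529,0,0,0,0],[-0.0044,-0.0529,0,0,0,0],[-0.0044,-0.0529,0,0,0,0],[0,0,0,0,0,-0.16],[0,0,0,0,0,0],[0,0,0,0,0,0]]]' 0.05 30
python3 -c "
from h import *
go([.4653,.4283,.032],np.radians(89))
d=snapshot('side');cv2.imwrite('pics/k.png',crop(d,300,130,80,80,5))"
```

```text
clock: 18.88
tool_pos: [0.4646, 0.4277, 0.2471]
eef_rot: [1.0, -0.01, -0.0, 0.0]
contact_force: [-0.2, 0.2, -0.4]
opening: 0.571
finger_force: 0.0
clock 18.875 tcp [0.4646 0.4277 0.2471] shift [ 0.0007 -0.0008  0.2151] turn z -0.0019 cur yaw -1.59 tilt [ 0.    -0.001  1.   ] q7 -2.04
```

View pics/k.png

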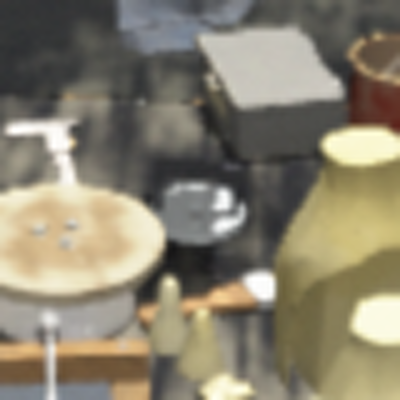

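The plate is at side pixel (340,172), where it was at the start (340,171). Descending to grip.

```bash
python3 -c "
from h import *
d=snapshot('side');print(px(d,[.4653,.4283,.01]))"
python3 -m jog '[[[0.0007,-0.0008,0.05,0,0,-0.002],[0,0,0.05,0,0,0],[0,0,0.05,0,0,0],[0,0,0.04,0,0,0],[0,0,0.0245,0,0,0],[0,0,0,0,0,0],[0,0,0,0,0,0]]]' 0.05 30
python3 -m jog '[[[0,0,0,0,0,0],[0,0,0,0,0,0],[0,0,0,0,0,0],[0,0,0,0,0,0],[0,0,0,0,0,0],[0,0,0,0,0,0]]]' 0 30
python3 -c "
from h import *
go([.4653,.4283,.032],np.radians(89))"
```

```text
[339.84726486 171.08310879]
clock: 19.85
tool_pos: [0.466, 0.4299, 0.0339]
eef_rot: [1.0, -0.007, 0.001, -0.0]
contact_force: [-0.6, 0.3, 0.2]
opening: 0.563
finger_force: 0.0
clock: 20.6
tool_pos: [0.4652, 0.429, 0.0329]
eef_rot: [1.0, -0.006, -0.0, 0.0]
contact_force: [-0.9, -3.6, 2.9]
opening: 0.13
finger_force: 30.0
clock 20.6 tcp [0.4652 0.429  0.0329] shift [0.0001 0.0007 0.0009] turn z 0.0048 cur yaw -1.583 tilt [ 0.    -0.001  1.   ] q7 -1.92
```

```bash
python3 -m jog '[[[0,0,-0.03,0,0,0],[0,0,-0.05,0,0,0],[0,0,-0.05,0,0,0],[0,0,-0.05,0,0,0],[0,0,-0.04,0,0,-0.161],[0,0,0,0,0,-0.161],[0,0,0,0,0,-0.161],[0,0,0,0,0,-0.161],[0,0,0,0,0,-0.161],[0,0,0,0,0,-0.161],[0,0,0,0,0,-0.161],[0,0,0,0,0,-0.161]]]' 0 30
python3 -m jog '[[[0,0,0,0,0,-0.161],[0,0,0,0,0,-0.161],[0,0,0,0,0,0],[0,0,0,0,0,0],[0,0,0,0,0,0]]]' 0 30
python3 -c "
from h import *
y=np.radians(1.5)
go([.44,.06,.25],y)
go([.4183,-.3535,.25],y)"
```

```text
clock: 22.1
tool_pos: [0.4643, 0.4299, 0.2517]
eef_rot: [0.802, 0.598, -0.001, -0.0]
contact_force: [0.2, -1.3, -3.6]
opening: 0.13
finger_force: 30.0
clock: 22.72
tool_pos: [0.4649, 0.4298, 0.2525]
eef_rot: [0.698, 0.716, -0.0, 0.0]
contact_force: [-0.9, -0.3, -2.8]
opening: 0.127
finger_force: 30.0
clock 22.725 tcp [0.4649 0.4298 0.2525] shift [-0.3691 -0.0344  0.0026] turn z -0.0004 cur yaw 0.026 tilt [0. 0. 1.] q7 -0.77
clock 22.725 tcp [0.4649 0.4298 0.2525] shift [-0.7819 -0.0667  0.0028] turn z -0.0004 cur yaw 0.026 tilt [0. 0. 1.] q7 -0.77
```

```bash
python3 -m jog '[[[-0.0527,-0.0049,0,0,0,0],[-0.0527,-0.0049,0,0,0,0],[-0.0527,-0.0049,0,0,0,0],[-0.0527,-0.0049,0,0,0,0],[-0.0527,-0.0049,0,0,0,0],[-0.0527,-0.0049,0,0,0,0],[-0.0527,-0.0049,0,0,0,0],[-0.0516,-0.004,0,0,0,0],[-0.0516,-0.004,0,0,0,0],[-0.0516,-0.004,0,0,0,0],[-0.0516,-0.004,0,0,0,0],[-0.0516,-0.004,0,0,0,0]]]' 0 30
python3 -m jog '[[[-0.0516,-0.004,0,0,0,0],[-0.0516,-0.004,0,0,0,0],[-0.0516,-0.004,0,0,0,0],[0,0,0,0,0,0],[0,0,0,0,0,0],[0,0,0,0,0,0],[0,0,0,0,0,0]]]' 0 30
python3 -c "
from h import *
y=np.radians(1.5)
go([.4183,-.3535,.117],y)"
```

```text
clock: 24.22
tool_pos: [0.4279, -0.2002, 0.2531]
eef_rot: [0.698, 0.716, 0.0, 0.001]
contact_force: [1.1, 0.3, -2.6]
opening: 0.129
finger_force: 30.0
clock: 25.1
tool_pos: [0.4204, -0.3522, 0.2529]
eef_rot: [0.697, 0.717, 0.0, -0.0]
contact_force: [-0.1, -0.1, -3.6]
opening: 0.129
finger_force: 30.0
clock 25.1 tcp [ 0.4204 -0.3522  0.2529] shift [-0.0013 -0.0021  0.1359] turn z 0.0028 cur yaw 0.029 tilt [-0. -0.  1.] q7 0.61
```

```bash
python3 -m jog '[[[-0.0013,-0.0021,0.03,0,0,0.003],[0,0,0.04,0,0,0],[0,0,0.04,0,0,0],[0,0,0.026,0,0,0],[0,0,0,0,0,0],[0,0,0,0,0,0],[0,0,0,0,0,0],[0,0,0,0,0,0]]]' 0 30
python3 -c "
from h import *
go([.4183,-.3535,.0777],np.radians(1.5))"
```

```text
clock: 26.1
tool_pos: [0.4183, -0.3552, 0.1177]
eef_rot: [0.699, 0.716, 0.0, 0.001]
contact_force: [0.3, 0.4, -2.6]
opening: 0.131
finger_force: 30.0
clock 26.1 tcp [ 0.4183 -0.3552  0.1177] shift [ 0.0018 -0.      0.04  ] turn z -0.0022 cur yaw 0.024 tilt [ 0.001 -0.002  1.   ] q7 0.59
```

```bash
for i in 1 2 3; do python3 -m jog '[[[0,0,0,0,0,0],[0,0,0,0,0,0]]]' 0 30 | grep tool_pos; done; python3 -c "
from h import *
go([.4183,-.3535,.0777],np.radians(1.5))"
```

```text
tool_pos: [0.4179, -0.3549, 0.1169]
tool_pos: [0.4178, -0.3548, 0.1167]
tool_pos: [0.4178, -0.3548, 0.1167]
clock 26.85 tcp [ 0.4178 -0.3548  0.1167] shift [0.0013 0.0005 0.039 ] turn z -0.0022 cur yaw 0.024 tilt [0. 0. 1.] q7 0.59
```

```bash
python3 -m jog '[[[0.0013,0.0005,0,0,0,-0.002],[0,0,0.005,0,0,0],[0,0,0.005,0,0,0],[0,0,0.005,0,0,0],[0,0,0.005,0,0,0],[0,0,0.004,0,0,0],[0,0,0,0,0,0],[0,0,0,0,0,0],[0,0,0,0,0,0]]]' 0 30
python3 -c "
from h import *
go([.4183,-.3535,.0777],np.radians(1.5));print(get_state()['moment'])
d=snapshot('side');cv2.imwrite('pics/l.png',crop(d,275,250,75,75,8))"
```

```text
clock: 27.98
tool_pos: [0.4178, -0.3533, 0.0927]
eef_rot: [0.698, 0.716, -0.0, -0.0]
contact_force: [-1.6, 0.4, -3.3]
opening: 0.131
finger_force: 30.0
clock 27.975 tcp [ 0.4178 -0.3533  0.0927] shift [-0.0002  0.0005  0.015 ] turn z -0.0002 cur yaw 0.026 tilt [-0.     0.001  1.   ] q7 0.59
[ 0.16333139  0.30404796 -0.00152698]
```

View pics/l.png

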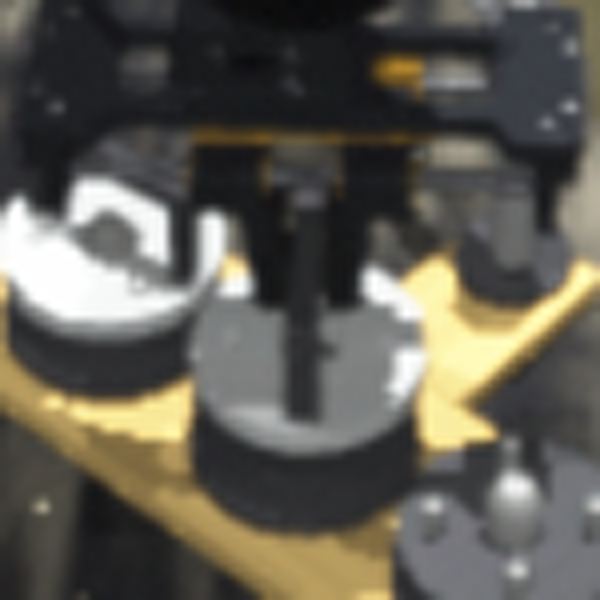

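plate_two (x span 192–423) sits centred over hub_two (193–420), and plate_three is still flush beside it. Lowering.

```bash
python3 -m jog '[[[0,-0.0003,0.002,0,0,0],[0,0,0.002,0,0,0],[0,0,0.002,0,0,0],[0,0,0.002,0,0,0],[0,0,0.002,0,0,0],[0,0,0,0,0,0]]]' 0 30;python3 -m jog '[[[0,0,0.002,0,0,0],[0,0,0.002,0,0,0],[0,0,0.001,0,0,0],[0,0,0.0,0,0,0],[0,0,0,0,0,0]]]' 0 30
```

```text
clock: 28.78
tool_pos: [0.4177, -0.3533, 0.0824]
eef_rot: [0.698, 0.716, -0.0, -0.0]
contact_force: [-2.2, 0.5, -4.8]
opening: 0.127
finger_force: 30.0
clock: 29.4
tool_pos: [0.4176, -0.353, 0.0779]
eef_rot: [0.698, 0.716, 0.0, -0.001]
contact_force: [-5.1, 2.7, 2.7]
opening: 0.131
finger_force: 30.0
```

```bash
python3 -m jog '[[[0,-0.0005,0.001,0,0,0],[0,0,0,0,0,0],[0,0,0,0,0,0]]]' 0 30
python3 -m jog '[[[0,0,0,0,0,0],[0,0,0,0,0,0],[0,0,0,0,0,0],[0,0,-0.04,0,0,0],[0,0,-0.05,0,0,0],[0,0,-0.05,0,0,0],[0,0,-0.03,0,0,0],[0,0,0,0,0,0],[0,0,0,0,0,0],[0,0,0,0,0,0]]]' 0.05 30
python3 -c "
from h import *
P=np.array([.4912,-.2577]); a=np.arctan2(-.7957,-.6056)-1.9
k=P+.12*np.array([np.cos(a),np.sin(a)]);print(k)
d=snapshot('top');cv2.imwrite('pics/m_top.png',d['frame'][:,:,::-1])
go([.4258,-.1593,.25],-2.555)"
```

```text
clock: 29.78
tool_pos: [0.4176, -0.353, 0.0779]
eef_rot: [0.698, 0.716, 0.0, 0.0]
contact_force: [-4.4, 4.7, 10.9]
opening: 0.13
finger_force: 30.0
clock: 31.02
tool_pos: [0.4168, -0.353, 0.2452]
eef_rot: [0.698, 0.716, -0.0, -0.001]
contact_force: [0.1, -0.5, -0.2]
opening: 0.569
finger_force: 0.0
[ 0.4243339  -0.15805601]
clock 31.075 tcp [ 0.4169 -0.3531  0.2454] shift [ 0.1935  0.014  -0.0043] turn z -0.5605 cur yaw 0.026 tilt [-0.002  0.002  1.   ] q7 0.61
```

Seated: z held at 0.078 while the force rose. Back to the lamp knob, gripping across the radius so the wrist stays in range.

```bash
python3 -m jog '[[[0.0484,0.0035,0,0,0,0],[0.0484,0.0035,0,0,0,0],[0.0484,0.0035,0,0,0,0],[0.0484,0.0035,0,0,0,0],[0,0,0,0,0,0.168],[0,0,0,0,0,0.168],[0,0,0,0,0,0.168],[0,0,0,0,0,0.168],[0,0,0,0,0,0.168],[0,0,0,0,0,0.168],[0,0,0,0,0,0]]]' 0.06 30
python3 -m jog '[[[0,0,0,0,0,0],[0,0,0,0,0,0],[0,0,0,0,0,0],[0,0,0,0,0,0]]]' 0.06 30
python3 -c "
from h import *
go([.4258,-.1593,.151],-.984)
d=snapshot('top');cv2.imwrite('pics/n.png',d['frame'][:,:,::-1])"
```

```text
clock: 32.45
tool_pos: [0.4262, -0.1595, 0.2461]
eef_rot: [0.957, 0.291, -0.001, -0.0]
contact_force: [-0.1, -0.7, 1.1]
opening: 0.678
finger_force: 0.0
clock: 32.95
tool_pos: [0.4264, -0.1597, 0.2468]
eef_rot: [0.957, 0.29, 0.0, -0.0]
contact_force: [0.4, 0.1, -0.1]
opening: 0.685
finger_force: 0.0
clock 32.95 tcp [ 0.4264 -0.1597  0.2468] shift [-0.0003 -0.0006  0.0958] turn z 0.0023 cur yaw -0.982 tilt [-0. -0.  1.] q7 -0.49
```

```bash
python3 -m jog '[[[0,0,0.03,0,0,0],[0,0,0.04,0,0,0],[0,0,0.025,0,0,0],[0,0,0,0,0,0],[0,0,0,0,0,0]]]' 0.06 30
python3 -m jog '[[[0,0,0,0,0,0],[0,0,0,0,0,0],[0,0,0,0,0,0],[0,0,0,0,0,0],[0,0,0,0,0,0],[0,0,0,0,0,0]]]' 0 40
python3 -c "
from h import *
go([.4912,-.2577,.151],-.984)"
```

```text
clock: 33.62
tool_pos: [0.4269, -0.1599, 0.1524]
eef_rot: [0.957, 0.29, 0.0, 0.0]
contact_force: [0.5, -0.2, 0.0]
opening: 0.679
finger_force: 0.0
clock: 34.38
tool_pos: [0.4248, -0.1572, 0.1517]
eef_rot: [0.957, 0.291, -0.001, -0.002]
contact_force: [-2.1, 5.1, 5.1]
opening: 0.238
finger_force: 40.0
clock 34.375 tcp [ 0.4248 -0.1572  0.1517] shift [-8.000e-04  1.205e-01  1.000e-04] turn z 0.0036 cur yaw -0.98 tilt [0.001 0.005 1.   ] q7 -0.42
```

```bash
python3 -m jog '[[[-0.012,-0.0015,0,0,0,-0.1],[-0.012,0.0006,0,0,0,-0.1],[-0.012,0.0006,0,0,0,-0.1],[-0.012,0.0006,0,0,0,-0.1],[-0.012,0.0006,0,0,0,-0.1],[-0.012,0.0006,0,0,0,-0.1],[-0.012,0.0006,0,0,0,-0.1],[-0.012,0.0006,0,0,0,-0.1],[-0.012,0.0006,0,0,0,-0.1],[-0.012,0.0006,0,0,0,-0.1]]]' 0 40
python3 -m jog '[[[-0.012,0.0006,0,0,0,-0.1],[-0.012,0.0006,0,0,0,-0.1],[-0.012,0.0006,0,0,0,-0.1],[-0.012,0.0006,0,0,0,-0.1],[-0.012,0.0006,0,0,0,-0.1],[-0.012,0.0006,0,0,0,-0.1],[-0.012,0.0006,0,0,0,-0.1],[-0.012,0.0006,0,0,0,-0.1],[-0.012,0.0006,0,0,0,-0.1],[0,0,0,0,0,0],[0,0,0,0,0,0],[0,0,0,0,0,0]]]' 0 40
python3 -c "
from h import *
go([.4912,-.2577,.151],-.984)
go([.4183,-.3533,.151],-.984)"
```

```text
clock: 35.62
tool_pos: [0.3685, -0.2581, 0.1517]
eef_rot: [0.699, 0.715, -0.001, -0.004]
contact_force: [-4.9, 4.9, 7.0]
opening: 0.236
finger_force: 40.0
clock: 37.12
tool_pos: [0.4164, -0.3548, 0.1518]
eef_rot: [0.321, 0.947, -0.002, -0.002]
contact_force: [-5.3, -1.8, 3.5]
opening: 0.237
finger_force: 40.0
clock 37.125 tcp [ 0.4164 -0.3548  0.1518] shift [-0.0005  0.1226  0.0002] turn z -1.2395 cur yaw 0.918 tilt [-0.002  0.004  1.   ] q7 1.07
clock 37.125 tcp [ 0.4164 -0.3548  0.1518] shift [-0.0006  0.0023  0.0007] turn z -1.2395 cur yaw 0.918 tilt [-0.002  0.004  1.   ] q7 1.07
```

```bash
python3 -m jog '[[[0,0,0,0,0,0],[0,0,0,0,0,0],[0,0,0,0,0,0],[0,0,-0.04,0,0,0],[0,0,-0.05,0,0,0],[0,0,-0.03,0,0,0],[0,0,0,0,0,0]]]' 0.06 30
python3 -c "
from h import *
go([.45,-.02,.27],.918)"
```

```text
clock: 38.0
tool_pos: [0.4205, -0.3538, 0.2739]
eef_rot: [0.321, 0.947, -0.001, 0.003]
contact_force: [-0.3, 1.4, -0.6]
opening: 0.681
finger_force: 0.0
clock 38.0 tcp [ 0.4205 -0.3538  0.2739] shift [0.1794 0.2831 0.0031] turn z 0.0 cur yaw 0.918 tilt [ 0.005 -0.     1.   ] q7 1.18
```

```bash
python3 -m jog '[[[0.03,0.047,0,0,0,0],[0.03,0.047,0,0,0,0],[0.03,0.047,0,0,0,0],[0.03,0.047,0,0,0,0],[0.03,0.047,0,0,0,0],[0.03,0.047,0,0,0,0],[0,0,0,0,0,0],[0,0,0,0,0,0],[0,0,0,0,0,0],[0,0,0,0,0,0]]]' 0.06 30
python3 -c "
from h import *
d=snapshot('top');i=crop(d,365,165,85,90,4.4)
d=snapshot('side');cv2.imwrite('pics/o.png',np.hstack([i,crop(d,260,235,95,90,4.4)]))
print(get_state()['contact_force'])"
```

```text
clock: 39.25
tool_pos: [0.4471, -0.0214, 0.2714]
eef_rot: [0.322, 0.947, -0.0, -0.0]
contact_force: [0.5, 0.4, 0.8]
opening: 0.683
finger_force: 0.0
[-0.2703657   0.24907466  0.80109161]
```

View pics/o.png

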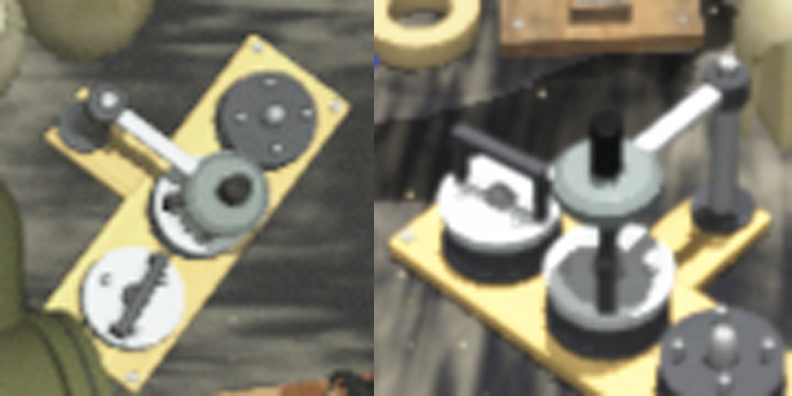

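Both plates lie flush on the matching hubs. The lamp head stands over the middle hub (knob at (236,189)) and the robot is clear.

```bash
python3 -c "
from plant import *
print(finish_job())"
```

```text
the job is handed in; nothing more can be done
None
```

I swung the lamp aside and fitted plate_three and plate_two flush on hub_three and hub_two; plate_four was not in the scene. I then set the lamp head back over the middle hub, let go and handed the job in at about 39 s (no verdict was returned).

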